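# Clamp the pressure cooker lid with its fold-away crank

### The job

Clamp the pressure cooker's lid: swing the folded handle on its handwheel up until it stands upright, and with it wind the wheel clockwise (seen from above). It turns easily at first; feel it bite and stop when the lid is firmly clamped, at about 13 N of push at the handle, without overtightening, which crushes the seal. Then fold the handle flat onto the wheel again, and leave the rest of the counter as it is.

Things in the scene. Friction and masses are not known exactly. Their poses are not given: they have to be found in the camera images.
- cooker: stainless bridge-type pressure cooker, 220 mm across, 137 mm tall without lid, filled and immovable; origin under its centre at counter height, z up. Black loop grips at its +y and -y sides (out to 155 mm, 109 mm high); a steel crossbar along its x axis, hooked under lugs on both sides (out to 131 mm), arches over the lid and carries the handwheel on the cooker's axis
- lid_top (a point): centre of the flat top of the lid's boss, under the crossbar; 170 mm above the cooker's origin with the lid loose. As the wheel's screw bears on the lid it sinks onto its rubber seal: firmly clamped is 0.4 to 1.1 mm lower than loose, 1.2 mm or more crushes the seal. Too little to judge by eye: go by the push at the handle. The lid stays down when the wheel is let go
- wheel_centre (a point): centre of the upper face of the handwheel, a solid aluminium disc 120 mm across and 10 mm thick; 215 mm above the counter, clear space above it. The wheel turns about the vertical axis through this point and neither rises nor falls. Its own +x axis points from the centre to the handle's hinge. Its end stop, 3.9 to 6.5 rad clockwise from its start, lies past crushing the seal
- wheel: the handwheel (origin on its axis, underside). How far it must turn is hidden: the screw bites 2.0 to 4.6 rad from the start. Push needed at the upright handle, square to the radius: 6 N running free, 8 to 9 N as it bites, then 5 N more per rad: just clamped 11 N, middle of firmly clamped 13 to 14 N, upper limit 16 N, seal crushed over 17 N. Read at rest between steps it is 1 to 1.5 N lower
- handle_hinge (a point): centre of the handle's hinge pin, 46 mm from the wheel's axis and 16 mm above the wheel's upper face, between two small lugs (31 mm over both, reaching 22 mm above the wheel's face); its own y axis is the pin, level and square to the radius; its x axis points away from the handle's tip
- handle_mid (a point): point on the handle's axis 45 mm from the hinge pin, a good grip. The handle is a round black sleeve, 18 mm diameter, turning freely about its own axis, from 13 to 68 mm from the pin. Folded, it lies level from the hinge across the wheel's centre, its underside 7 mm above the wheel's face; unfolded it stands upright, its top 84 mm above the wheel's face
- handle (a joint): fold angle of the handle: 0 folded flat on the wheel, 1.57 upright, end stops at 0 and 1.6; it swings up and away from the wheel's centre in the vertical plane through the wheel's axis and stays wherever it is left (about 1.5 N at its tip moves it)
- teapot: white ceramic teapot, 138 mm tall, bystander; origin under its centre
- sugar_bowl: white plastic sugar bowl with grey clip-on lid, 100 mm across, 82 mm tall, bystander beside the cooker; origin under its centre
- spare_valve: spare safety valve, black and brass, 25 mm across and 36 mm tall, standing beside the cooker, bystander; origin under its centre
- mug: blue ceramic mug, 80 mm across, 90 mm tall, bystander; origin under its centre
- spice_jar: amber glass jar with steel cap, 52 mm across, 95 mm tall, bystander; origin under its centre

How it is judged:
On the way, in this order (a step that is already met when the one before it is completed fails the run):
1. the handle stands upright, the lid not yet clamped (value of joint handle above 1.35 rad and z of lid_top in the frame of cooker above 0.1698 m), for 0.1 s.
2. the lid is firmly clamped (0.4 to 1.1 mm down), the handle still up (value of joint handle above 1.1 rad and z of lid_top in the frame of cooker between 0.1689 and 0.1696 m), for 0.2 s.
At the end, for the whole second after the job is handed in: the lid is pressed 0.4 to 1.1 mm down onto its seal and the handle is folded flat onto the wheel again (within 0.2 rad) (value of joint handle below 0.2 rad and z of lid_top in the frame of cooker between 0.1689 and 0.1696 m); the robot touches nothing.
It fails at once if the seal is crushed: the lid goes more than 1.2 mm down (z of lid_top in the frame of cooker below 0.1688 m).
It fails at once if the teapot, sugar bowl, spare valve, mug or spice jar is moved by more than 20 mm (distance of any of teapot, sugar_bowl, spare_valve, mug, spice_jar from where it was at the start of the episode above 0.02 m).
It also fails if it takes over 72 s, if anything falls off the work surface, if the arm or the gripper's body presses on something with over 40 N, if the wrist force passes 120 N, or if a joint passes its speed limit or range.

### The arm

A 6-joint arm with a two-finger parallel gripper is mounted at the origin on the work surface. World frame = base frame: x ahead of the robot, y to its left, z up, the work surface at z = 0. Lengths are in m, angles in rad, forces in N, time in s.
With the tool pointing down it reaches from about 0.425 to 0.925 m from the base axis. Payload 12.5 kg.
Tool frame: the origin (TCP) lies at the very end of the fingers, on their centre line; the grasp point (between the pads) lies 19 mm behind it; z points along the fingers, y is the direction in which the jaws open and shut (so a half turn about z gives the same grasp; the last joint's range is limited). The gripper opens to 85 mm and grips with 20 to 120 N. Pads are 22 mm wide; open, the fingers measure 114 mm over their backs; the gripper's body (76 mm by 85 mm) begins 54 mm behind the grasp point. The pads swing forward as they close: fully open they stand 13 mm farther back than shut.
Start: joints at [1.016, 0.491, 1.559, -0, 1.092, -0.106], TCP at [0.271, 0.563, 0.231] pointing down, gripper open.
Joint ranges: [-3.1, 3.1], [-0.84, 2.19], [0.05, 2.79], [-1.13, 4.28], [0.06, 2.93], [-2.69, 2.69]. Speed limits (rad/s): [2.22, 2.22, 2.79, 3.14, 3.14, 3.14].

### API

Orientations are given as a unit quaternion [w, x, y, z].
In Python, from rig import robot gives the robot as it stands. The module is installed in compiled form; this text tells all that it offers.
- The arm moves only by the shell command python3 -m crank 'ROWS' [OPENING] [FORCE]. ROWS is a JSON object of lists of equal length, an entry for each row: "delta_pos": the shift along the tool's x, y, z as a fraction of full scale, a list of three; "rotation": the turn, a rotation vector about the tool's x, y, z as a fraction of full scale, a list of three. In form: {"delta_pos": [[tx, ty, tz], ...], "rotation": [[wx, wy, wz], ...]}. A call has 1 to 5 rows; each row is the pose to reach, as a shift and turn from the pose commanded when the call began, along the tool's axes at that moment, turning the shorter way round; what a row does not reach only later rows make up. Full scale, the value 1, is 0.25 m for a shift and 2 pi rad for a turn. A row lasts 1/12 s, in which the tool goes at most 41.7 mm and 7.16 degrees, less where a joint would pass 70% of its speed; a pose out of reach is approached as far as the arm can. A call with a number of a shift or a turn outside -1 to 1 is refused whole. A call with a gripper value outside its range is refused whole. OPENING is the closure in counts, from 0 (fully open) to 255 (shut), set as the call begins (- or left out, the last holds). The fingers move at their own pace and stop on an object; FORCE is the grip in N (left out, the last holds). Time passes only in rows, so rows that repeat a pose let the fingers close. It gives the time, the measured TCP pose, the force and the opening at its end, in the units of the state.
- robot.get_obs(): the state, without advancing time (a new reading comes with each control period).
- robot.capture(name): name is "scene" or "top" or "wrist"; returns (picture, depth): 400x640x3 uint8, red, green, blue; 400x640 float32, m along the optical axis (not along the pixel's ray), 0 where there is no reading.
- robot.get_calibration(name): a dict with "K" (3x3 intrinsics, pixels), "origin" and "orientation" of the camera in the world. Camera axes: x right, y up, looking along -z (the intrinsics and any distortion apply to the point x, -y, -z); pixel columns grow to the right and rows downward; lengths in m; the calibration is good to about 2 mm. A picture is of the moment at which its call begins: read the wrist's pose just before it. get_calibration takes no time and is no camera call; for the wrist camera it gives the pose at the moment of the call.
- robot.sign_off(): hands the job in, once; it reports no verdict.
The state is a dict: "clock": time; "joint_pos": joint angles; "dq": joint speeds; "effort": joint torques, N m; "tool_pos": TCP position; "ee_rot": TCP orientation; "ft_force": force on the tool from outside, world axes, zero at the start; "moment": the same for the moment, N m; "gripper_width": finger opening in m.
Only numpy, scipy, OpenCV 4.12 (cv2) and the standard library are available. Lean on these libraries where they do the work, as an engineer would, in place of code of your own. Each camera call takes 0.05 s, during which the arm holds its last target. There are 200 camera calls.

## Working session

There is one attempt and no reset: what is moved stays moved. The work goes in short steps, Python scripts to look and compute and a shell command to move; the robot and the scene stay as the last step left them, time stands still between calls to the robot, and variables do not carry over. Pictures are saved under pics/ and viewed, about 8 in all and at most 12, crops included, and the job is handed in when it is done.

```bash
mkdir -p pics; cat > h.py <<'E'
import numpy as np, cv2
from rig import robot
from scipy.spatial.transform import Rotation as R
def rot(q): return R.from_quat([q[1],q[2],q[3],q[0]])
def cap(n,f,crop=None,s=1):
    c=robot.get_calibration(n); p,d=robot.capture(n)
    np.savez('pics/'+f+'.npz',d=d,K=c['K'],o=c['origin'],q=c['orientation'],p=p)
    im=p[:,:,::-1]
    if crop: im=im[crop[1]:crop[3],crop[0]:crop[2]]
    cv2.imwrite('pics/'+f+'.png',cv2.resize(im,None,fx=s,fy=s,interpolation=cv2.INTER_CUBIC)); 
def px(f,u,v,z=None):
    a=np.load('pics/'+f+'.npz');K=a['K'];r=rot(a['q'])
    ray=np.array([(u-K[0,2])/K[0,0],-(v-K[1,2])/K[1,1],-1])
    ray=r.apply(ray)
    if z is None: t=np.median(a['d'][int(v)-1:int(v)+2,int(u)-1:int(u)+2])
    else: t=(z-a['o'][2])/ray[2]
    return a['o']+t*ray
E
python3 - <<'E'
from h import *
cap('top','t1');cap('scene','s1')
o=robot.get_obs();print(o)
for n in('top','scene'):print(robot.get_calibration(n))
E
```

```text
{'clock': 0.1, 'joint_pos': array([ 1.01639163e+00,  4.91506100e-01,  1.55941311e+00,  2.42164308e-05,
        1.09168943e+00, -1.05615782e-01]), 'dq': array([-0.00084396, -0.00123281,  0.00030107, -0.00080023, -0.00185771,
        0.00061538]), 'effort': array([ 2.07291123e-03, -6.19453955e+01, -2.62027502e+01, -9.56808299e-05,
        2.85232585e-03, -4.89550348e-05]), 'tool_pos': array([0.27104574, 0.56293957, 0.23077346]), 'ee_rot': array([-1.74778333e-04,  2.22521459e-01,  9.74927660e-01, -4.77098447e-04]), 'ft_force': array([-0.67155232, -0.60749636, -0.72048648]), 'moment': array([-0.00487285, -0.00357253, -0.02152321]), 'gripper_width': 0.08547952066031572}
{'K': array([[440.93157813,   0.        , 323.2391365 ],
       [  0.        , 440.93157813, 200.53778875],
       [  0.        ,   0.        ,   1.        ]]), 'origin': array([0.42743126, 0.0430871 , 1.3778363 ]), 'orientation': array([ 0.70848835,  0.03436138, -0.03348417, -0.70408974])}
{'K': array([[480.48606423,   0.        , 318.48671157],
       [  0.        , 480.48606423, 198.42222692],
       [  0.        ,   0.        ,   1.        ]]), 'origin': array([ 1.2376042 , -0.79801553,  1.46255798]), 'orientation': array([0.87921076, 0.3255607 , 0.1178135 , 0.32728987])}
```

View pics/t1.png

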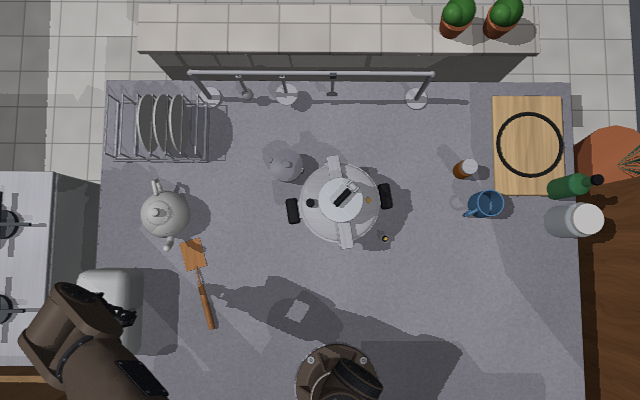

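View pics/s1.png

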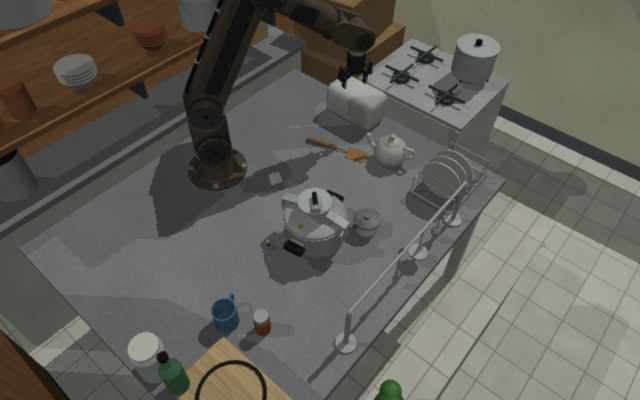

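The cooker's wheel sits at about (341,200) in the top view. The handle runs diagonally across it, and its hinge end isn't clear at this scale. I'll enlarge that area.

```bash
python3 - <<'E'
from h import *
a=np.load('pics/t1.npz');b=np.load('pics/s1.npz')
i=cv2.resize(a['p'][160:240,300:380,::-1],None,fx=5,fy=5,interpolation=cv2.INTER_CUBIC)
j=cv2.resize(b['p'][175:255,275:355,::-1],None,fx=5,fy=5,interpolation=cv2.INTER_CUBIC)
cv2.imwrite('pics/c1.png',np.hstack([i,j]))
print(px('t1',341,200,.215),px('t1',325,200),px('t1',345,193))
E
```

```text
[ 0.54110754 -0.00216664  0.215     ] [0.5409843  0.04022305 0.21357678] [ 0.55684007 -0.01147216  0.24132015]
```

View pics/c1.png

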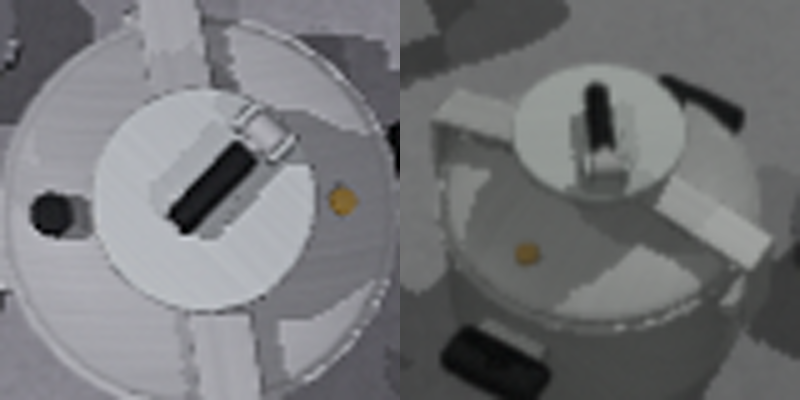

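```bash
cat >> h.py <<'E'
def plan(target,yawdir=None):
    """rows numbers: delta in tool fractions to target TCP (tool down); yawdir: world xy dir wanted for tool y (mod pi)"""
    o=robot.get_obs();r=rot(o['ee_rot']);p=o['tool_pos']
    d=r.inv().apply(np.array(target)-p)/.25
    s=''
    if yawdir is not None:
        y=np.array([*yawdir,0.])/np.hypot(*yawdir); best=None
        for sg in(1,-1):
            M=np.c_[np.cross(sg*y,[0,0,-1]),sg*y,[0,0,-1]]
            rv=(r.inv()*R.from_matrix(M)).as_rotvec()/(2*np.pi)
            s+=f' rv{sg}={rv.round(4)}'
    print('delta',d.round(4),s,'| pos',p.round(4),'F',o['ft_force'].round(2),'w',round(o['gripper_width'],4),'t',round(o['clock'],2),'q6',o['joint_pos'][5].round(3))
E
python3 - <<'E'
from h import *
c=px('t1',341,199.8,.215);h=px('t1',353,186,.231);t=px('t1',336,204.4,.231)
print(c,h,t,np.linalg.norm(h-c),np.linalg.norm(t-h))
u=(h-t)[:2];u/=np.hypot(*u);print('u',u)
print(rot(robot.get_obs()['ee_rot']).as_matrix().round(3), {k:v for k,v in robot.get_calibration('wrist').items()})
plan([.50,0,.40],[-u[1],u[0]])
for n,uv in dict(pot=(165,215),bowl=(285,165),valve=(385,239)).items(): print(n,px('t1',*uv))
E
```

```text
[ 0.54164    -0.00216535  0.215     ] [ 0.57660773 -0.03290671  0.231     ] [0.52792114 0.01148092 0.231     ] 0.049231826147840226 0.06588357430742646
u [ 0.73897915 -0.67372829]
[[-0.901  0.434 -0.001]
 [ 0.434  0.901 -0.001]
 [ 0.    -0.001 -1.   ]] {'K': array([[307.9119155 ,   0.        , 318.29498293],
       [  0.        , 307.9119155 , 201.90843392],
       [  0.        ,   0.        ,   1.        ]]), 'origin': array([0.21140961, 0.59184719, 0.3740955 ]), 'orientation': array([ 0.83897474, -0.11361733, -0.07160595,  0.52733772])}
delta [-1.802  -1.6321 -0.6755]  rv1=[-0.0002  0.      0.0462] rv-1=[-0.000e+00 -2.000e-04 -4.538e-01] | pos [0.271  0.5629 0.2308] F [-0.67 -0.61 -0.72] w 0.0855 t 0.1 q6 -0.106
pot [0.50474169 0.50009349 0.11137085]
bowl [0.65771153 0.15953718 0.08208328]
valve [ 0.44066272 -0.14304434  0.03418754]
```

```bash
python3 -m crank '{"delta_pos":[[0,0,-0.16],[0,0,-0.32],[-0.08,-0.07,-0.45],[-0.19,-0.17,-0.5],[-0.3,-0.27,-0.52]],"rotation":[[0,0,0],[0,0,0],[0,0,0.01],[0,0,0.03],[0,0,0.0462]]}' 120
python3 - <<'E'
from h import *
plan([.50,0,.40],[.674,.739])
E
```

```text
clock: 0.52
tool_pos: [0.3096, 0.4693, 0.3636]
ee_rot: [0.001, 0.363, 0.932, 0.002]
ft_force: [1.6, 0.6, -0.3]
gripper_width: 0.0454
delta [-1.8312 -0.8661 -0.149 ]  rv1=[ 0.0006 -0.     -0.0006] rv-1=[-0.     -0.0009  0.4994] | pos [0.3096 0.4693 0.3636] F [ 1.63  0.58 -0.31] w 0.0454 t 0.52 q6 0.043
```

```bash
python3 -m crank '{"delta_pos":[[-0.15,-0.07,-0.03],[-0.3,-0.14,-0.05],[-0.45,-0.21,-0.08],[-0.6,-0.28,-0.12],[-0.75,-0.35,-0.149]],"rotation":[[0,0,0],[0,0,0],[0,0,0],[0,0,0],[0,0,0]]}'
python3 -m crank '{"delta_pos":[[-0.15,-0.07,0],[-0.3,-0.14,0],[-0.45,-0.21,0],[-0.6,-0.28,0],[-0.75,-0.35,0]],"rotation":[[0,0,0],[0,0,0],[0,0,0],[0,0,0],[0,0,0]]}'
python3 -m crank '{"delta_pos":[[-0.15,-0.07,0],[-0.3,-0.14,0],[-0.33,-0.16,0],[-0.33,-0.16,0],[-0.33,-0.16,0]],"rotation":[[0,0,0],[0,0,0],[0,0,0],[0,0,0],[0,0,0]]}'
python3 - <<'E'
from h import *
cap('wrist','w1')
plan([.50,0,.40],[.674,.739])
print(rot(robot.get_obs()['ee_rot']).as_matrix().round(3))
E
```

```text
clock: 0.93
tool_pos: [0.3885, 0.2788, 0.3987]
ee_rot: [0.0, 0.361, 0.933, 0.0]
ft_force: [1.4, -0.0, -0.3]
gripper_width: 0.0446
clock: 1.35
tool_pos: [0.4681, 0.0876, 0.3982]
ee_rot: [0.0, 0.361, 0.932, 0.0]
ft_force: [0.9, 0.7, 0.3]
gripper_width: 0.0454
clock: 1.77
tool_pos: [0.5018, 0.0045, 0.3978]
ee_rot: [-0.0, 0.362, 0.932, 0.0]
ft_force: [-0.4, 0.4, 0.1]
gripper_width: 0.0451
delta [-0.0095 -0.0198 -0.0078]  rv1=[ 0.     -0.0001  0.0001] rv-1=[ 2.000e-04  0.000e+00 -4.999e-01] | pos [0.5016 0.0053 0.3981] F [0.27 0.97 0.88] w 0.0452 t 1.82 q6 -0.953
[[-0.739  0.674 -0.   ]
 [ 0.674  0.739  0.   ]
 [ 0.001  0.    -1.   ]]
```

View pics/w1.png

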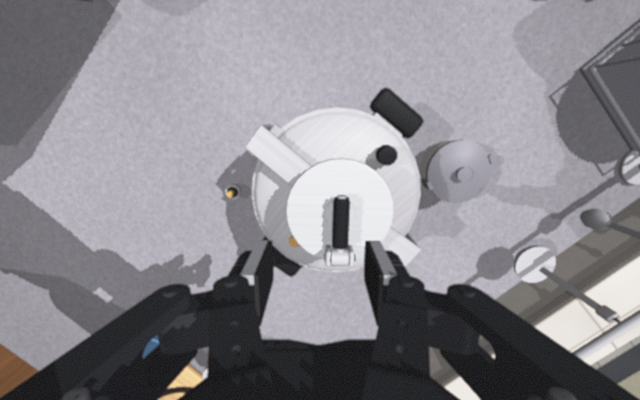

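The wrist view shows the handle aligned with the tool's x axis. The tip is at about (342,197), the lug centre at (340,257), and the wheel edges at about x=287 to 393 and y=159 to 270.

```bash
python3 - <<'E'
from h import *
c=px('w1',340,214.5,.215);h=px('w1',340,257,.235);t=px('w1',341.7,197,.234)
print(c,h,t,np.linalg.norm((h-c)[:2]),np.linalg.norm(t-h), px('w1',341,220))
u=(h-t)[:2];u/=np.hypot(*u);print('u',u, np.degrees(np.arctan2(u[1],u[0])))
a=np.load('pics/w1.npz')
# wheel disc fit from depth
d=a['d'];K=a['K'];r=rot(a['q']);vv,uu=np.mgrid[140:290,270:410]
ray=r.apply(np.c_[((uu-K[0,2])/K[0,0]).ravel(),(-(vv-K[1,2])/K[1,1]).ravel(),-np.ones(uu.size)])
P=a['o']+ray*d[140:290,270:410].ravel()[:,None]
m=(abs(P[:,2]-.215)<.004)&(np.hypot(*(P[:,:2]-c[:2]).T)<.08)
(cc,rad)=cv2.minEnclosingCircle((P[m,:2]).astype(np.float32));print('wheel',cc,rad,np.median(P[m,2]))
m=(abs(P[:,2]-.238)<.006)&(np.hypot(*(P[:,:2]-c[:2]).T)<.08)
Q=P[m,:2]-np.array(cc);(x,y),s,ang=cv2.minAreaRect(Q.astype(np.float32));print('handle',x,y,s,ang,np.median(P[m,2]))
g=(h[:2]-45e-3*u)
plan([g[0],g[1],.30],[-u[1],u[0]])
E
```

```text
[ 0.54651566 -0.00274076  0.215     ] [ 0.57710418 -0.03147794  0.235     ] [0.5280589  0.01408695 0.234     ] 0.04197002892711906 0.06695221784299268 [ 0.54448453 -0.00188229  0.24013123]
u [ 0.73262324 -0.6806344 ] -42.89323691400282
wheel (0.5441924333572388, -0.0012927105417475104) 0.06002841517329216 0.21548170432255837
handle 0.010905526578426361 -0.010384131222963333 (0.03383002057671547, 0.07839678227901459) 47.12575149536133 0.2383747085515734
delta [-0.1425  0.0966  0.3921]  rv1=[ 0.     -0.0001  0.0015] rv-1=[ 2.000e-04  0.000e+00 -4.985e-01] | pos [0.5016 0.0053 0.3981] F [0.27 0.97 0.88] w 0.0452 t 1.82 q6 -0.953
```

```bash
python3 -m crank '{"delta_pos":[[-0.1,0.07,0.05],[-0.148,0.0955,0.17],[-0.148,0.0955,0.32],[-0.148,0.0955,0.42],[-0.148,0.0955,0.42]],"rotation":[[0,0,0.0015],[0,0,0.0015],[0,0,0.0015],[0,0,0.0015],[0,0,0.0015]]}'
python3 -m crank '{"delta_pos":[[0,0,0.1],[0,0,0.2],[0,0,0.27],[0,0,0.296],[0,0,0.296]],"rotation":[[0,0,0],[0,0,0],[0,0,0],[0,0,0],[0,0,0]]}'
python3 - <<'E'
from h import *
cap('wrist','w2')
plan([.545,-.002,.219],[.6806,.7326])
E
```

```text
clock: 2.23
tool_pos: [0.5434, -0.0008, 0.2887]
ee_rot: [-0.004, 0.365, 0.931, -0.001]
ft_force: [0.3, -0.5, 0.1]
gripper_width: 0.0451
clock: 2.65
tool_pos: [0.5454, -0.0018, 0.2195]
ee_rot: [-0.0, 0.365, 0.931, 0.0]
ft_force: [-0.3, -0.6, 0.3]
gripper_width: 0.0449
delta [ 0.0023 -0.0022  0.0058]  rv1=[0.0001 0.0001 0.0002] rv-1=[-2.000e-04  2.000e-04 -4.998e-01] | pos [ 0.5458 -0.002   0.2205] F [-0.14  0.93 -0.41] w 0.0453 t 2.7 q6 -0.948
```

View pics/w2.png

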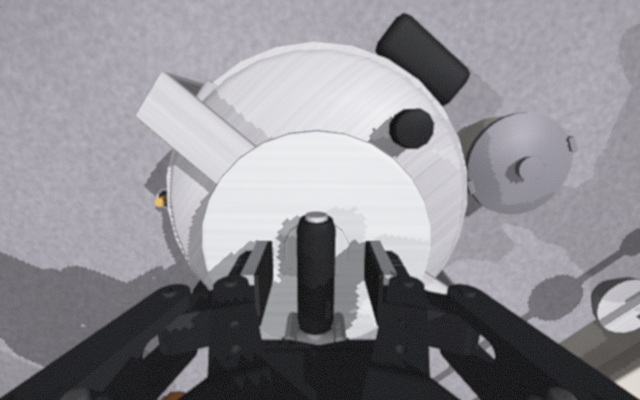

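The handle lies centred between the pads (about columns 298–335). Now I'll close on it gently.

```bash
python3 -m crank '{"delta_pos":[[0,0,0],[0,0,0],[0,0,0],[0,0,0],[0,0,0]],"rotation":[[0,0,0],[0,0,0],[0,0,0],[0,0,0],[0,0,0]]}' 255 25
python3 - <<'E'
from h import *
plan([.545,-.002,.219])
# arc: tool x=-u ; grip d=45 from hinge
for a in np.radians([10,20,30,40,50,60,70,80,90]):
    print(int(np.degrees(a)+.5),(-.045*(1-np.cos(a))/.25).round(4),(-.045*np.sin(a)/.25).round(4))
E
```

```text
clock: 3.12
tool_pos: [0.5456, -0.003, 0.2203]
ee_rot: [0.001, 0.366, 0.931, 0.0]
ft_force: [-2.6, -2.4, 6.3]
gripper_width: 0.0169
delta [0.0046 0.0015 0.0054]  | pos [ 0.5456 -0.003   0.2203] F [-2.65 -2.37  6.27] w 0.0169 t 3.12 q6 -0.948
10 -0.0027 -0.0313
20 -0.0109 -0.0616
30 -0.0241 -0.09
40 -0.0421 -0.1157
50 -0.0643 -0.1379
60 -0.09 -0.1559
70 -0.1184 -0.1691
80 -0.1487 -0.1773
90 -0.18 -0.18
```

```bash
python3 -m crank '{"delta_pos":[[-0.001,0,-0.016],[-0.003,0,-0.031],[-0.011,0,-0.062],[-0.024,0,-0.09],[-0.042,0,-0.116]],"rotation":[[0,0,0],[0,0,0],[0,0,0],[0,0,0],[0,0,0]]}'
python3 - <<'E'
from h import *
plan([.545,-.002,.219])
E
```

```text
clock: 3.53
tool_pos: [0.553, -0.01, 0.2488]
ee_rot: [-0.0, 0.366, 0.931, -0.0]
ft_force: [-1.6, -1.7, -7.7]
gripper_width: 0.0168
delta [0.0452 0.0019 0.1191]  | pos [ 0.553  -0.01    0.2488] F [-1.56 -1.69 -7.71] w 0.0168 t 3.53 q6 -0.96
```

```bash
python3 -m crank '{"delta_pos":[[-0.022,0,-0.022],[-0.048,0,-0.04],[-0.076,0,-0.053],[-0.107,0,-0.062],[-0.138,0,-0.064]],"rotation":[[0,0,0],[0,0,0],[0,0,0],[0,0,0],[0,0,0]]}'
python3 -m crank '{"delta_pos":[[0,0,0],[0,0,0]],"rotation":[[0,0,0],[0,0,0]]}'
python3 - <<'E'
from h import *
cap('wrist','w3');cap('scene','s3')
a=np.load('pics/s3.npz')['p'][130:255,240:365,::-1]; b=np.load('pics/w3.npz')['p'][100:400,170:470,::-1]
cv2.imwrite('pics/c3.png',np.hstack([cv2.resize(a,(400,400)),cv2.resize(b,(400,400))]))
plan([.545,-.002,.219]);print(robot.get_obs()['moment'])
E
```

```text
clock: 3.95
tool_pos: [0.5788, -0.0336, 0.2651]
ee_rot: [0.0, 0.366, 0.931, 0.0]
ft_force: [-7.0, 0.8, 0.3]
gripper_width: 0.014
clock: 4.12
tool_pos: [0.579, -0.0339, 0.2649]
ee_rot: [0.001, 0.366, 0.931, 0.0]
ft_force: [-3.5, -1.7, 3.0]
gripper_width: 0.0138
delta [0.1848 0.0006 0.183 ]  | pos [ 0.5787 -0.0335  0.2648] F [-3.31 -1.56  4.15] w 0.0132 t 4.22 q6 -0.994
[-0.24901116  0.66316697  0.11281177]
```

View pics/c3.png

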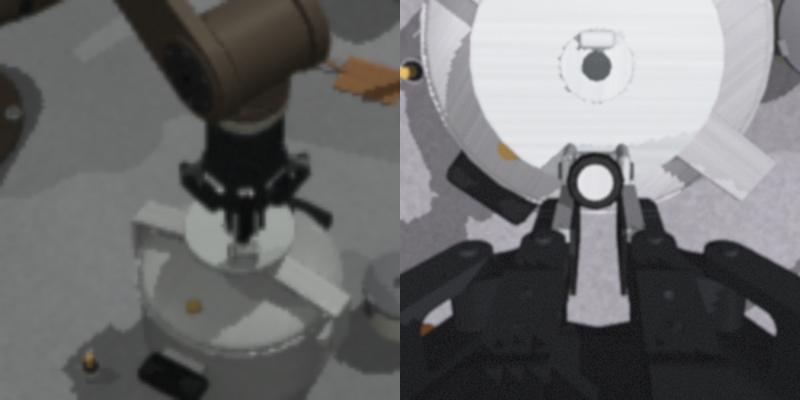

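```bash
python3 - <<'E'
from h import *
t=px('w3',317,236.5,.299);c=np.array([.5442,-.0013]);u=np.array([.7326,-.6806]);
print(t,px('w3',317,236),(t[:2]-c)@u,(t[:2]-c)@[-u[1],u[0]])
print('hinge lugs', px('w3',317,215,.237))
E
```

```text
[ 0.56247166 -0.018477    0.299     ] [ 0.56253851 -0.01854149  0.29826086] 0.0250764880603456 -0.00014817723311249338
hinge lugs [ 0.57080265 -0.0264217   0.237     ]
```

The handle leans inward, its tip at radius 25 mm (about 72°), and it has slid to the edge of the pads. I'll regrip it centrally and finish the swing.

```bash
python3 -m crank '{"delta_pos":[[0,0,0],[0,0,0],[0.03,0,0],[0.06,0,0],[0.06,0,0]],"rotation":[[0,0,0],[0,0,0],[0,0,0],[0,0,0],[0,0,0]]}' 150
python3 -m crank '{"delta_pos":[[0,0,0],[0,0,0],[0,0,0],[0,0,0]],"rotation":[[0,0,0],[0,0,0],[0,0,0],[0,0,0]]}' 255 50
python3 -m crank '{"delta_pos":[[-0.015,0,0],[-0.03,0,-0.002],[-0.045,0,-0.003],[-0.062,0,-0.003],[-0.068,0,-0.003]],"rotation":[[0,0,0],[0,0,0],[0,0,0],[0,0,0],[0,0,0]]}'
python3 - <<'E'
from h import *
cap('wrist','w4',(170,100,470,400),1.4)
plan([.5779,-.0326,.265]);print(robot.get_obs()['moment'])
E
```

```text
clock: 4.63
tool_pos: [0.5663, -0.022, 0.2642]
ee_rot: [-0.0, 0.365, 0.931, 0.0]
ft_force: [0.4, 0.0, -0.1]
gripper_width: 0.0353
clock: 4.97
tool_pos: [0.5673, -0.0233, 0.2643]
ee_rot: [-0.0, 0.366, 0.931, -0.0]
ft_force: [-2.6, -1.6, 3.8]
gripper_width: 0.0165
clock: 5.38
tool_pos: [0.5789, -0.0342, 0.2648]
ee_rot: [-0.002, 0.366, 0.931, 0.0]
ft_force: [-8.1, 5.3, 4.9]
gripper_width: 0.0166
delta [ 0.0083  0.0022 -0.0009]  | pos [ 0.579  -0.0344  0.2648] F [-7.25  2.68  6.5 ] w 0.0168 t 5.43 q6 -0.996
[0.58649518 1.77949292 0.01350107]
```

View pics/w4.png

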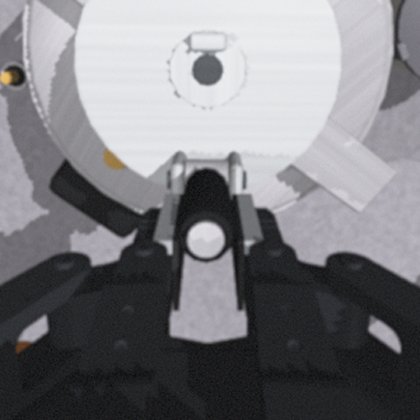

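```bash
python3 - <<'E'
from h import *
t=px('w4',317.3,271,.299);c=np.array([.5442,-.0013]);u=np.array([.7326,-.6806]);
print(t,(t[:2]-c)@u,(t[:2]-c)@[-u[1],u[0]])
# circle waypoints, clockwise from above; tool axes x=-u,y=w ; w = (.6806,.7326)
w=np.array([.6806,.7326])
for k in range(1,28):
    th=-.25*k; r=np.cos(th)*u+np.sin(th)*np.array([-u[1],u[0]]); d=.046*(r-u)/.25
    print(k,(-d@u).round(3),(d@w).round(3),end=' ; ')
E
```

```text
[ 0.57308329 -0.02860609  0.299     ] 0.03974442089965841 -0.0003464785415312417
1 0.006 -0.046 ; 2 0.023 -0.088 ; 3 0.049 -0.125 ; 4 0.085 -0.155 ; 5 0.126 -0.175 ; 6 0.171 -0.184 ; 7 0.217 -0.181 ; 8 0.261 -0.167 ; 9 0.3 -0.143 ; 10 0.331 -0.11 ; 11 0.354 -0.07 ; 12 0.366 -0.026 ; 13 0.367 0.02 ; 14 0.356 0.065 ; 15 0.335 0.105 ; 16 0.304 0.139 ; 17 0.266 0.165 ; 18 0.223 0.18 ; 19 0.177 0.184 ; 20 0.132 0.176 ; 21 0.09 0.158 ; 22 0.054 0.13 ; 23 0.026 0.094 ; 24 0.007 0.051 ; 25 0.0 0.006 ; 26 0.004 -0.04 ; 27 0.02 -0.083 ;
```

```bash
python3 -m crank '{"delta_pos":[[-0.008,0,0],[-0.016,0,0],[-0.016,0,0]],"rotation":[[0,0,0],[0,0,0],[0,0,0]]}'
python3 - <<'E'
from h import *
cap('wrist','w5',(170,100,470,400),1.4)
o=robot.get_obs();c=np.array([.5442,-.0013]);u=np.array([.7326,-.6806])
plan([.5779,-.0326,.265]);print((o['tool_pos'][:2]-c)@u,o['ft_force'][:2]@u)
p=np.load('pics/w5.npz')['p']; g=p[240:300,290:345].astype(int)
m=(g.min(2)>150).astype(np.uint8); n,l,s,ce=cv2.connectedComponentsWithStats(m)
for i in range(1,n):
    if s[i,4]>60: q=ce[i]+[290,240]; t=px('w5',*q,.299); print(q,s[i],(t[:2]-c)@u)
E
```

```text
clock: 5.68
tool_pos: [0.5816, -0.0368, 0.2646]
ee_rot: [-0.002, 0.366, 0.931, 0.0]
ft_force: [-9.1, 4.0, 5.7]
gripper_width: 0.0165
delta [ 0.022   0.0023 -0.0013]  | pos [ 0.5815 -0.0368  0.2646] F [-9.2   3.73  5.2 ] w 0.0167 t 5.73 q6 -1.0
0.051489698796582405 -9.27430248029386
[316.451417   272.68016194] [ 14  21  26  24 494] 0.04416545380501201
[318.79318182 292.91590909] [ 11  41  35  19 440] 0.05309751237462227
```

```bash
python3 -m crank '{"delta_pos":[[0,0,0],[0,0,0],[0.012,0.001,0],[0.022,0.002,0],[0.022,0.002,0]],"rotation":[[0,0,0],[0,0,0],[0,0,0],[0,0,0],[0,0,0]]}' 150
python3 -m crank '{"delta_pos":[[0,0,0],[0,0,0],[0,0,0],[0,0,0]],"rotation":[[0,0,0],[0,0,0],[0,0,0],[0,0,0]]}' 255 70
cat >> h.py <<'E'
C=np.array([.5442,-.0013]);U=np.array([.7326,-.6806]);W=np.array([.6806,.7326])
def st(ahead=(),rad=.046):
    o=robot.get_obs();p=o['tool_pos'][:2]-C;e=p/np.hypot(*p);tan=np.array([e[1],-e[0]])
    th=-(np.arctan2(p[1],p[0])-np.arctan2(U[1],U[0]))%(2*np.pi)
    f=o['ft_force'];print('th',th.round(3),'rad',np.hypot(*p).round(4),'Ftan',(-f[:2]@tan).round(2),'Frad',(f[:2]@e).round(2),'Fz',f[2].round(2),'z',o['tool_pos'][2].round(4),'w',round(o['gripper_width'],4),'t',round(o['clock'],2),'q6',o['joint_pos'][5].round(2))
    r=rot(o['ee_rot'])
    print('orient err',(rot([0,.3655,.9308,0]).inv()*r).as_rotvec().round(4))
    for a in ahead:
        q=np.arctan2(U[1],U[0])-(th+a);d=rad*np.array([np.cos(q),np.sin(q)])-p
        print(a,(r.inv().apply([*d,0])/.25)[:2].round(3))
E
python3 -c "
from h import *
st([.1,.2,.3,.4,.5])"
```

```text
clock: 6.15
tool_pos: [0.5789, -0.033, 0.2649]
ee_rot: [0.0, 0.366, 0.931, 0.0]
ft_force: [-0.1, -0.8, 0.2]
gripper_width: 0.0352
clock: 6.48
tool_pos: [0.579, -0.0336, 0.2651]
ee_rot: [-0.0, 0.366, 0.931, -0.0]
ft_force: [-2.5, -2.6, 2.6]
gripper_width: 0.0162
th 0.0 rad 0.0475 Ftan -3.63 Frad -0.1 Fz 2.59 z 0.2651 w 0.0162 t 6.48 q6 -0.99
orient err [ 0.0004 -0.0001  0.0002]
0.1 [ 0.007 -0.018]
0.2 [ 0.01  -0.037]
0.3 [ 0.014 -0.054]
0.4 [ 0.02  -0.072]
0.5 [ 0.028 -0.088]
```

```bash
python3 -m crank '{"delta_pos":[[0.006,-0.046,0],[0.023,-0.088,0],[0.049,-0.125,0],[0.085,-0.155,0],[0.126,-0.175,0]],"rotation":[[0,0,0],[0,0,0],[0,0,0],[0,0,0],[0,0,0]]}'
python3 -c "
from h import *
st()"
```

```text
clock: 6.9
tool_pos: [0.5271, -0.0449, 0.2654]
ee_rot: [0.002, 0.366, 0.931, 0.0]
ft_force: [7.2, -3.4, -0.0]
gripper_width: 0.016
th 1.197 rad 0.0469 Ftan 7.9 Frad 0.5 Fz -0.0 z 0.2654 w 0.016 t 6.9 q6 -1.03
orient err [-0.0023 -0.004   0.0008]
```

```bash
python3 -m crank '{"delta_pos":[[0.045,-0.009,0],[0.091,-0.006,0],[0.117,0.002,0]],"rotation":[[0,0,0],[0,0,0],[0,0,0]]}'
python3 -c "
from h import *
st([.15])
# table relative to k5+ at finer step: from theta=1.9
f=lambda t:np.array([.046*(1-np.cos(t)),-.046*np.sin(t)])/.25
for t in np.arange(1.9,6.3,.15): print(t.round(2),f(t).round(3),end=' ')"
```

```text
clock: 7.15
tool_pos: [0.5047, -0.0243, 0.2653]
ee_rot: [0.001, 0.366, 0.931, -0.0]
ft_force: [-0.6, -7.6, 2.9]
gripper_width: 0.016
th 1.865 rad 0.0458 Ftan 6.21 Frad 4.35 Fz 2.9 z 0.2653 w 0.016 t 7.15 q6 -1.0
orient err [ 0.0001 -0.0022  0.0004]
0.15 [0.026 0.009]
1.9 [ 0.243 -0.174] 2.05 [ 0.269 -0.163] 2.2 [ 0.292 -0.149] 2.35 [ 0.313 -0.131] 2.5 [ 0.331 -0.11 ] 2.65 [ 0.346 -0.087] 2.8 [ 0.357 -0.062] 2.95 [ 0.365 -0.035] 3.1 [ 0.368 -0.008] 3.25 [0.367 0.02 ] 3.4 [0.362 0.047] 3.55 [0.353 0.073] 3.7 [0.34  0.097] 3.85 [0.324 0.12 ] 4.0 [0.304 0.139] 4.15 [0.282 0.156] 4.3 [0.258 0.169] 4.45 [0.232 0.178] 4.6 [0.205 0.183] 4.75 [0.177 0.184] 4.9 [0.15  0.181] 5.05 [0.123 0.174] 5.2 [0.098 0.163] 5.35 [0.074 0.148] 5.5 [0.054 0.13 ] 5.65 [0.036 0.109] 5.8 [0.021 0.085] 5.95 [0.01 0.06] 6.1 [0.003 0.034] 6.25 [0.    0.006]
```

```bash
python3 -m crank '{"delta_pos":[[0.026,0.01,0],[0.049,0.024,0]],"rotation":[[0,0,0],[0,0,0]]}' >/dev/null
python3 -c "
from h import *
st()"
python3 -m crank '{"delta_pos":[[0.021,0.018,0],[0.039,0.039,0]],"rotation":[[0,0,0],[0,0,0]]}' >/dev/null
python3 -c "
from h import *
st()"
```

```text
th 2.163 rad 0.0455 Ftan 7.28 Frad 2.51 Fz 1.95 z 0.2652 w 0.0163 t 7.32 q6 -0.98
orient err [ 0.0007 -0.0015  0.0002]
th 2.471 rad 0.0452 Ftan 6.52 Frad 2.93 Fz 3.03 z 0.2651 w 0.0162 t 7.48 q6 -0.95
orient err [ 0.0011 -0.0006  0.0003]
```

```bash
python3 -m crank '{"delta_pos":[[0.015,0.023,0],[0.026,0.048,0]],"rotation":[[0,0,0],[0,0,0]]}' >/dev/null
python3 -c "
from h import *
st()"
python3 -m crank '{"delta_pos":[[0.008,0.027,0],[0.011,0.054,0]],"rotation":[[0,0,0],[0,0,0]]}' >/dev/null
python3 -c "
from h import *
st()"
```

```text
th 2.77 rad 0.0452 Ftan 8.96 Frad 1.31 Fz 4.63 z 0.265 w 0.0163 t 7.65 q6 -0.92
orient err [ 0.0022 -0.0002 -0.0001]
th 3.073 rad 0.0451 Ftan 10.69 Frad 1.14 Fz 4.91 z 0.2649 w 0.016 t 7.82 q6 -0.9
orient err [ 0.003   0.0005 -0.0003]
```

```bash
python3 -m crank '{"delta_pos":[[0,0.014,0],[-0.001,0.028,0]],"rotation":[[0,0,0],[0,0,0]]}' >/dev/null
python3 -c "
from h import *
st()"
python3 -m crank '{"delta_pos":[[0,0,0],[0,0,0]],"rotation":[[0,0,0],[0,0,0]]}' >/dev/null
python3 -c "
from h import *
st()"
```

```text
th 3.225 rad 0.0451 Ftan 12.52 Frad 0.82 Fz 6.09 z 0.2649 w 0.0164 t 7.98 q6 -0.89
orient err [ 0.0034  0.0013 -0.0005]
th 3.23 rad 0.045 Ftan 9.17 Frad 1.21 Fz 5.06 z 0.2649 w 0.0163 t 8.15 q6 -0.89
orient err [ 0.0025  0.0012 -0.0002]
```

```bash
for i in 1; do python3 -m crank '{"delta_pos":[[-0.001,0.006,0],[-0.002,0.012,0],[-0.003,0.018,0]],"rotation":[[0,0,0],[0,0,0],[0,0,0]]}' >/dev/null
python3 -c "
from h import *
st()"
for k in 1 2 3; do python3 -m crank '{"delta_pos":[[0,0,0]],"rotation":[[0,0,0]]}' >/dev/null
python3 -c "
from h import *
st()"; done; done | grep th
```

```text
th 3.319 rad 0.045 Ftan 11.87 Frad 1.34 Fz 7.29 z 0.2649 w 0.0162 t 8.4 q6 -0.88
th 3.322 rad 0.045 Ftan 10.49 Frad 0.64 Fz 7.1 z 0.2648 w 0.0159 t 8.48 q6 -0.88
th 3.322 rad 0.045 Ftan 11.45 Frad 0.63 Fz 6.0 z 0.2649 w 0.0161 t 8.57 q6 -0.88
th 3.321 rad 0.045 Ftan 11.26 Frad 0.22 Fz 6.79 z 0.2649 w 0.0163 t 8.65 q6 -0.88
```

```bash
for i in 1; do python3 -m crank '{"delta_pos":[[-0.002,0.009,0],[-0.005,0.018,0],[-0.008,0.027,0]],"rotation":[[0,0,0],[0,0,0],[0,0,0]]}' >/dev/null
python3 -c "
from h import *
st()"
for k in 1 2 3; do python3 -m crank '{"delta_pos":[[0,0,0]],"rotation":[[0,0,0]]}' >/dev/null
python3 -c "
from h import *
st()"; done; done | grep th
```

```text
th 3.472 rad 0.045 Ftan 13.17 Frad -0.42 Fz 8.12 z 0.2648 w 0.0162 t 8.9 q6 -0.87
th 3.478 rad 0.045 Ftan 11.44 Frad 0.05 Fz 8.52 z 0.2648 w 0.0164 t 8.98 q6 -0.87
th 3.476 rad 0.045 Ftan 11.2 Frad 1.0 Fz 7.21 z 0.2648 w 0.0161 t 9.07 q6 -0.87
th 3.476 rad 0.045 Ftan 11.15 Frad 0.21 Fz 5.75 z 0.2648 w 0.0162 t 9.15 q6 -0.87
```

```bash
for i in 1; do python3 -m crank '{"delta_pos":[[-0.002,0.006,0],[-0.005,0.012,0],[-0.007,0.017,0]],"rotation":[[0,0,0],[0,0,0],[0,0,0]]}' >/dev/null
python3 -c "
from h import *
st()"
for k in 1 2 3 4; do python3 -m crank '{"delta_pos":[[0,0,0]],"rotation":[[0,0,0]]}' >/dev/null
python3 -c "
from h import *
st()"; done; done | grep th
```

```text
th 3.571 rad 0.0451 Ftan 13.77 Frad -0.67 Fz 7.42 z 0.2648 w 0.0165 t 9.4 q6 -0.87
th 3.574 rad 0.0451 Ftan 13.38 Frad 0.04 Fz 7.38 z 0.2648 w 0.0163 t 9.48 q6 -0.87
th 3.573 rad 0.0451 Ftan 13.17 Frad -1.08 Fz 7.44 z 0.2648 w 0.016 t 9.57 q6 -0.87
th 3.573 rad 0.0451 Ftan 12.4 Frad -0.42 Fz 7.53 z 0.2648 w 0.0162 t 9.65 q6 -0.87
th 3.573 rad 0.045 Ftan 11.87 Frad -0.88 Fz 7.79 z 0.2648 w 0.0165 t 9.73 q6 -0.87
```

Push is about 13.8 N moving and about 12.5 N at rest, so the lid is firmly clamped and I stop here. Next I'll open, turn the tool to the new radial direction and regrip.

```bash
python3 -m crank '{"delta_pos":[[0,0,0],[0,0,0],[0,0,0],[0,0,0],[0,0,0]],"rotation":[[0,0,0],[0,0,0],[0,0,0],[0,0,0],[0,0,0]]}' 150 >/dev/null
python3 -c "
from h import *
st()"
python3 -m crank '{"delta_pos":[[0,0,0],[0,0,0],[0,0,0],[0,0,0],[0,0,0]],"rotation":[[0,0,0.017],[0,0,0.034],[0,0,0.051],[0,0,0.0686],[0,0,0.0686]]}'
python3 - <<'E'
from h import *
st()
cap('wrist','w6',(170,100,470,400),1.4)
E
```

```text
th 3.625 rad 0.045 Ftan -0.64 Frad 0.56 Fz 0.24 z 0.2649 w 0.035 t 10.15 q6 -0.87
orient err [-0.0004 -0.      0.0001]
clock: 10.57
tool_pos: [0.5292, 0.0411, 0.2649]
ee_rot: [0.0, 0.558, 0.83, 0.0]
ft_force: [0.2, -0.3, -0.2]
gripper_width: 0.0348
th 3.624 rad 0.045 Ftan -0.14 Frad -0.32 Fz -0.18 z 0.2649 w 0.0348 t 10.57 q6 -0.43
orient err [-3.000e-04  1.000e-04  4.361e-01]
```

View pics/w6.png

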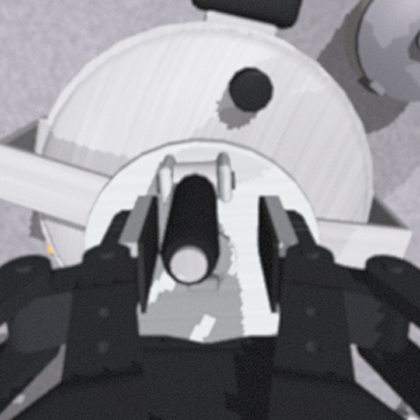

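```bash
python3 - <<'E'
from h import *
a=px('w6',170+188/1.4,100+266/1.4,.299); l=px('w6',170+195/1.4,100+168/1.4,.237)
for n,q in (('tip',a),('lug',l)):
    d=q[:2]-C; print(n,q,np.hypot(*d),np.degrees(np.arctan2(d[1],d[0])))
r=rot(robot.get_obs()['ee_rot']).as_matrix();print(r.round(3),np.degrees(np.arctan2(r[1,0],r[0,0])))
d=robot.get_obs()['tool_pos'][:2]-C;print(np.degrees(np.arctan2(d[1],d[0])))
E
```

```text
tip [0.52487401 0.03945477 0.299     ] 0.045104820508772424 115.37040079055048
lug [0.52202798 0.04737622 0.237     ] 0.05348806054969344 114.48926338376613
[[-0.383  0.924  0.   ]
 [ 0.924  0.383  0.   ]
 [ 0.     0.    -1.   ]] 112.52074994763355
109.48709883932058
```

```bash
python3 -m crank '{"delta_pos":[[0,-0.01,0],[0,-0.017,0],[0,-0.017,0]],"rotation":[[0,0,-0.006],[0,0,-0.006],[0,0,-0.006]]}'
python3 -m crank '{"delta_pos":[[0,0,0],[0,0,0],[0,0,0],[0,0,0]],"rotation":[[0,0,0],[0,0,0],[0,0,0],[0,0,0]]}' 255 25
python3 -c "
from h import *
st()"
```

```text
clock: 10.87
tool_pos: [0.525, 0.0394, 0.2649]
ee_rot: [-0.0, 0.54, 0.842, 0.0]
ft_force: [0.8, 0.9, -0.1]
gripper_width: 0.0351
clock: 11.2
tool_pos: [0.5249, 0.0394, 0.265]
ee_rot: [-0.0, 0.54, 0.841, -0.0]
ft_force: [-2.7, -1.1, 2.6]
gripper_width: 0.0174
th 3.521 rad 0.045 Ftan 2.94 Frad 0.21 Fz 2.63 z 0.265 w 0.0174 t 11.2 q6 -0.48
orient err [5.000e-04 3.000e-04 3.933e-01]
```

```bash
python3 -m crank '{"delta_pos":[[-0.033,0,0.003],[-0.066,0,0.012],[-0.096,0,0.026],[-0.123,0,0.045],[-0.147,0,0.069]],"rotation":[[0,0,0],[0,0,0],[0,0,0],[0,0,0],[0,0,0]]}'
python3 -m crank '{"delta_pos":[[-0.019,0,0.027],[-0.033,0,0.057],[-0.04,0,0.085],[-0.04,0,0.085]],"rotation":[[0,0,0],[0,0,0],[0,0,0],[0,0,0]]}'
python3 - <<'E'
from h import *
st()
cap('wrist','w7',(170,100,470,400),1.4)
E
```

```text
clock: 11.62
tool_pos: [0.5408, 0.0057, 0.2482]
ee_rot: [0.0, 0.54, 0.841, 0.0]
ft_force: [-2.0, -0.6, 7.6]
gripper_width: 0.0174
clock: 11.95
tool_pos: [0.5453, -0.0045, 0.2261]
ee_rot: [0.001, 0.54, 0.841, -0.0]
ft_force: [0.2, -8.5, 5.5]
gripper_width: 0.0174
th 0.487 rad 0.0034 Ftan -2.64 Frad 8.09 Fz 5.54 z 0.2261 w 0.0174 t 11.95 q6 -0.56
orient err [-0.     -0.002   0.3936]
```

View pics/w7.png

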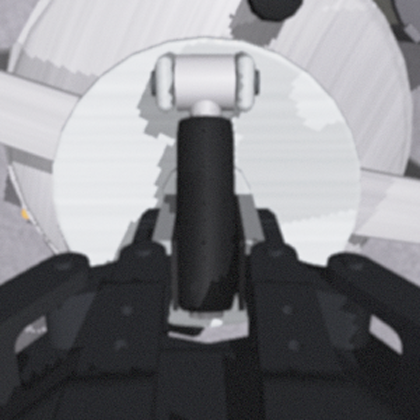

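Nearly flat. I'll open, rise, shut the fingers and press the sleeve down from above.

```bash
python3 -m crank '{"delta_pos":[[0,0,0],[0,0,0],[0,0,0],[0,0,-0.1],[0,0,-0.18]],"rotation":[[0,0,0],[0,0,0],[0,0,0],[0,0,0],[0,0,0]]}' 120
python3 -m crank '{"delta_pos":[[-0.04,0,0],[-0.04,0,0],[-0.04,0,0],[-0.04,0,0],[-0.04,0,0]],"rotation":[[0,0,0],[0,0,0],[0,0,0],[0,0,0],[0,0,0]]}' 255 25
python3 - <<'E'
from h import *
st()
cap('wrist','w8')
a=np.load('pics/w8.npz');d=a['d'];K=a['K'];r=rot(a['q']);vv,uu=np.mgrid[100:400,170:470]
ray=r.apply(np.c_[((uu-K[0,2])/K[0,0]).ravel(),(-(vv-K[1,2])/K[1,1]).ravel(),-np.ones(uu.size)])
P=a['o']+ray*d[100:400,170:470].ravel()[:,None]
e=np.array([np.cos(np.radians(115)),np.sin(np.radians(115))]);s=(P[:,:2]-C)@e;w=(P[:,:2]-C)@[-e[1],e[0]]
dark=a['p'][100:400,170:470].max(2).ravel()<90
for k in np.arange(-.025,.035,.005):
    m=(abs(s-k)<.0025)&(abs(w)<.012)&(P[:,2]>.2)&(P[:,2]<.27)&dark
    print(k.round(3),m.sum(),np.percentile(P[m,2],90).round(4) if m.any() else '')
E
```

```text
clock: 12.42
tool_pos: [0.5445, -0.0028, 0.2717]
ee_rot: [-0.001, 0.54, 0.841, -0.0]
ft_force: [0.5, 0.6, 0.1]
gripper_width: 0.0451
clock: 12.83
tool_pos: [0.5485, -0.012, 0.2706]
ee_rot: [-0.001, 0.54, 0.841, -0.0]
ft_force: [0.1, 0.0, 1.0]
gripper_width: -0.0
th 0.441 rad 0.0115 Ftan 0.14 Frad 0.04 Fz 0.97 z 0.2706 w -0.0 t 12.83 q6 -0.57
orient err [0.0009 0.0011 0.3935]
-0.025 0 
-0.02 0 
-0.015 0 
-0.01 11 0.2652
-0.005 153 0.2675
0.0 334 0.2662
0.005 335 0.2638
0.01 326 0.2611
0.015 321 0.2586
0.02 320 0.2558
0.025 302 0.2529
0.03 292 0.2504
```

The handle is still at about 28°, so I'll press it down.

```bash
python3 -m crank '{"delta_pos":[[0,0,0.03],[0,0,0.06],[0,0,0.09],[0,0,0.108],[0,0,0.108]],"rotation":[[0,0,0],[0,0,0],[0,0,0],[0,0,0],[0,0,0]]}'
python3 -c "
from h import *
st()"
```

```text
clock: 13.3
tool_pos: [0.5483, -0.012, 0.2429]
ee_rot: [-0.001, 0.54, 0.841, -0.0]
ft_force: [0.3, 0.4, -0.2]
gripper_width: 0.0003
th 0.46 rad 0.0115 Ftan 0.44 Frad -0.25 Fz -0.17 z 0.2429 w 0.0003 t 13.3 q6 -0.57
orient err [0.0017 0.0019 0.3935]
```

```bash
python3 -m crank '{"delta_pos":[[0,0,0.006],[0,0,0.012],[0,0,0.012]],"rotation":[[0,0,0],[0,0,0],[0,0,0]]}'
python3 -m crank '{"delta_pos":[[0,0,-0.08],[0,0,-0.2],[0,0,-0.35],[0,0,-0.5],[0,0,-0.5]],"rotation":[[0,0,0],[0,0,0],[0,0,0],[0,0,0],[0,0,0]]}'
python3 - <<'E'
from h import *
st()
cap('wrist','w9',(120,80,520,380),1.5)
a=np.load('pics/w9.npz');d=a['d'];K=a['K'];r=rot(a['q']);vv,uu=np.mgrid[100:400,170:470]
ray=r.apply(np.c_[((uu-K[0,2])/K[0,0]).ravel(),(-(vv-K[1,2])/K[1,1]).ravel(),-np.ones(uu.size)])
P=a['o']+ray*d[100:400,170:470].ravel()[:,None]
e=np.array([np.cos(np.radians(115)),np.sin(np.radians(115))]);s=(P[:,:2]-C)@e;w=(P[:,:2]-C)@[-e[1],e[0]]
dark=a['p'][100:400,170:470].max(2).ravel()<90
for k in np.arange(-.025,.035,.005):
    m=(abs(s-k)<.0025)&(abs(w)<.012)&(P[:,2]>.2)&(P[:,2]<.27)&dark
    print(k.round(3),m.sum(),np.percentile(P[m,2],90).round(4) if m.any() else '')
E
```

```text
clock: 13.55
tool_pos: [0.5488, -0.0122, 0.2413]
ee_rot: [-0.0, 0.54, 0.841, 0.0]
ft_force: [-0.1, 0.6, -1.0]
gripper_width: 0.0001
clock: 13.97
tool_pos: [0.5502, -0.0123, 0.3736]
ee_rot: [0.005, 0.54, 0.841, 0.002]
ft_force: [0.4, 0.2, 0.8]
gripper_width: 0.0001
th 0.322 rad 0.0125 Ftan 0.44 Frad -0.02 Fz 0.8 z 0.3736 w 0.0001 t 13.97 q6 -0.57
orient err [-0.0079 -0.0074  0.3933]
-0.025 0 
-0.02 56 0.2413
-0.015 82 0.2417
-0.01 90 0.2418
-0.005 90 0.2417
0.0 93 0.2416
0.005 96 0.2413
0.01 97 0.2413
0.015 101 0.2413
0.02 100 0.241
0.025 99 0.2411
0.03 98 0.241
```

View pics/w9.png

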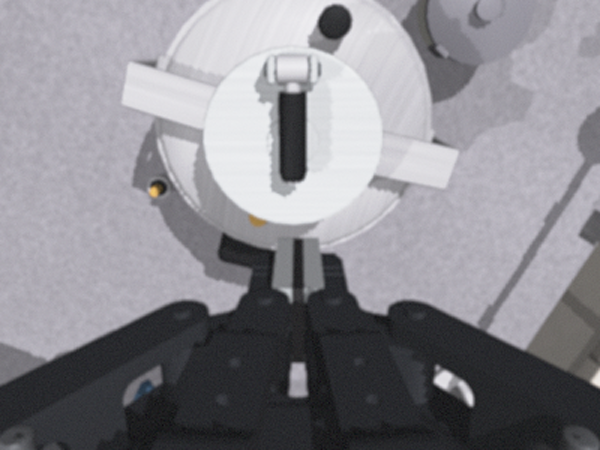

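```bash
python3 -m crank '{"delta_pos":[[0,0,0],[0,0,0],[0,0,0]],"rotation":[[0,0,0],[0,0,0],[0,0,0]]}'; python3 -c "
from h import *
robot.sign_off()"
```

```text
clock: 14.27
tool_pos: [0.5485, -0.0121, 0.3651]
ee_rot: [-0.001, 0.54, 0.841, -0.0]
ft_force: [0.3, 0.1, 0.0]
gripper_width: 0.0002
the job is handed in; nothing more can be done
```

The lid should be firmly clamped and the handle is folded flat again; I handed the job in at about 14.3 s of the 72 s allowed.

- **Handle up:** the first lift slipped to the edge of the pads at about 72°. I regripped it and swung it on; by camera its tip then stood within about 2 mm of the hinge's radius, so upright.
- **Winding:** I turned the wheel about 3.55 rad clockwise, and the screw bit at about 2.7 rad. I stopped at 13.8 N of push while moving. At rest the readings fell from 13.4 to 11.9 N, averaging 12.7 N. Single readings scattered by about 0.5 to 1 N. One reading while moving was more than 3 N above rest, against the 1 to 1.5 N expected.
- **Handle down:** the fold with the handle gripped stopped about 28° short, so I pressed it down with closed fingers. The depth check then showed it level, with its top at 0.241–0.242 m and a slope of about 0.015 rad.
- **Last checks:** the gripper was about 120 mm above the handle with no measurable force on it.
- **Not checked:** the lid's drop is too small to see, so I judged it by push alone. I did not measure the bystanders again. The arm stayed above the cooker while working there, and no unexpected contact force showed.

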